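# Open the push-and-turn cap of the mould-release jug

### The arm

A 6-joint arm with a two-finger parallel gripper is mounted at the origin on the work surface. World frame = base frame: x ahead of the robot, y to its left, z up, the work surface at z = 0. Lengths are in m, angles in rad, forces in N, time in s.
With the tool pointing down it reaches from about 0.225 to 0.725 m from the base axis. Payload 3.1 kg.
Tool frame: the origin (TCP) lies at the very end of the fingers, on their centre line; the grasp point (between the pads) lies 19 mm behind it; z points along the fingers, y is the line along which they close (so a half turn about z gives the same grasp; the last joint's range is limited). The gripper opens to 85 mm and grips with 20 to 120 N. Pads are 22 mm wide; open, the fingers measure 114 mm over their backs; the gripper's body (76 mm by 85 mm) begins 54 mm behind the grasp point. The pads swing forward as they close: fully open they stand 13 mm farther back than shut.
Start: joints at [-0.128, 0.048, 0.099, 1.622, 0, 1.443], TCP at [0.525, -0, 0.231] pointing down, gripper open.
Joint ranges: [-2.91, 2.91], [-0.99, 1.94], [-1.21, 1.42], [-2.12, 2.29], [-1.49, 1.47], [-3.14, 3.14]. Speed limits (rad/s): [2.79, 2.79, 3.14, 3.14, 3.14, 3.14].

### API

Orientations are given as a unit quaternion [x, y, z, w].
In Python, from plant import * gives the robot as it stands.
- The arm moves only by the tool carry_out, never from a script. Its argument "rows" is a list of rows, each an object of numbers: "dx", "dy", "dz": the shift along the tool's x, y, z normalised to -1 to 1, where 1 is 800 mm; "wx", "wy", "wz": the turn, a rotation vector about the tool's x, y, z normalised to -1 to 1, where 1 is 180 degrees. In form: [{"dx": .., "dy": .., "dz": .., "wx": .., "wy": .., "wz": ..}, ...]. A call has 1 to 12 rows; each row is the pose to reach, as a shift and turn from the pose commanded when the call began, along the tool's axes at that moment, turning the shorter way round; what a row does not reach only later rows make up. A row lasts 1/12 s, in which the tool goes at most 41.7 mm and 7.16 degrees, less where a joint would pass 70% of its speed; a pose out of reach is approached as far as the arm can. A call with a number of a shift or a turn outside -1 to 1 is refused whole. A call with a gripper value outside its range is refused whole. "claw" is the opening, from 0 (shut) to 1 (fully open), set as the call begins (left out, the last holds). The fingers move at their own pace and stop on an object; "newtons" is the grip in N (left out, the last holds). Time passes only in rows, so rows that repeat a pose let the fingers close. It gives the time, the measured TCP pose, the force, the opening and the grip force at its end, in the units of the state.
- sense(): the state, without advancing time (a new reading comes with each control period).
- get_image(name): name is "scene" or "side" or "wrist"; returns the picture (420x560x3 uint8, blue, green, red); there is no depth.
- camera_model(name): a dict with "mtx" (3x3 intrinsics, pixels), "R" (3x3) and "t" (3): a world point X has camera coordinates R X + t. Camera axes: x right, y down, z forward; pixel columns grow to the right and rows downward; lengths in m; the calibration is good to about 2 mm. A picture is of the moment at which its call begins: read the wrist's pose just before it. camera_model takes no time and is no camera call; for the wrist camera it gives the pose at the moment of the call.
- job_done(): hands the job in; it is judged then, once.
The state is a dict: "time_s": time; "joints": joint angles; "joint_velocities": joint speeds; "tau": joint torques, N m; "tool_pos": TCP position; "tool_rot": TCP orientation; "force": force on the tool from outside, world axes, zero at the start; "moment": the same for the moment, N m; "grip_width": opening from 0.0 (shut) to 1.0 (fully open); "finger_force": force on a finger pad.
Only numpy, scipy, OpenCV 4.12 (cv2) and the standard library are available. Lean on these libraries where they do the work, as an engineer would, in place of code of your own. Each camera call takes 0.05 s, during which the arm holds its last target. There are 200 camera calls.

### The job

Open the blue jug: push its red child-resistant cap down firmly, keep it down while turning it anticlockwise until you feel the stop, then lift it off and set it down gently in the round steel dish, grip bar upward, and let go. Do not wrench the cap or lean on it harder than it needs, do not drop it, and leave everything else on the bench where it is.

Things in the scene. Friction and masses are not known exactly. Their poses are not given: they have to be found in the camera images.
- jug: Blue square plastic jug, 118 x 118 mm and 160 mm high to the top of its shoulder, carry handle towards its +x, held fast in a timber cradle (150 x 148 mm, 45 mm high) fixed to the bench: it can neither turn nor slide. Origin: centre of its underside, on the bench; z up; the neck and cap stand on this z axis.
- seal: Sprung grey seal disc (32 mm across) in the mouth of the blue jug's neck, hidden under the cap, which it pushes up; origin at the centre of its underside.
- jug_neck (a point): Point on the neck axis of the blue jug, 172 mm above the bench, at the height of the closed cap's lower rim; z up, axes parallel to the jug's. The neck's top is 12 mm above it, with a sprung grey seal disc in the mouth.
- cap_grip (a point): Red child-resistant cap (66 mm across, 50 mm high in all, about 60 g), a white grip bar across its top: 52 long, 16 thick, 24 mm high. This point: on the cap's axis, mid-bar, 12 mm below the bar's top, 12 mm above the cap's flat red top (a ledge 25 mm wide on each side of the bar), 38 mm above its lower rim. x along the bar, y across it (pinch here), z up.
- cap_rim (a point): Cap's axis at its lower rim, 38 mm below cap_grip; same axes. Held down, the cap turns anticlockwise seen from above to a firm stop, 40 to 83 degrees from closed: hidden and different each time, so feel for it (the steady turning torque, under 0.1 N m, rises) and do not force it. Only in the last 10 degrees before the stop is it free: ease the push there, the spring lifts it 3 mm, it pulls off.
- dish_in (a point): Centre of the inner floor of the loose round steel dish (132 mm across, 20 mm high, floor 4 mm thick and about 106 mm across inside); z up. 4 mm above the bench.
- spare_jug_mid (a point): Bystander: loose yellow jug of the same shape with a plain black cap (top at 189 mm), 2.4 kg, not to be moved. Point on its axis 80 mm above the bench.
- water: Bystander: clear water bottle with blue cap, 68 mm across, 210 mm high; origin at the centre of its underside.
- tile: Bystander: cement tile, 150 x 150 x 18 mm; origin at the centre of its underside.
- mould: Bystander: open steel divider mould, 120 x 120 x 30 mm; origin at the centre of its underside.
- pigment: Bystander: open metal pigment cup, 84 mm across, 90 mm high; origin at the centre of its underside.
- scraper: Bystander: scraper with a flat blade lying along its own x; origin under its middle.
- brush: Bystander: brush lying along its own x; origin under its middle.
- cap: The same red cap; origin on its axis at the lower rim; same axes. Closed on the blue jug, two inner lugs sit in notches (4 deg of play): it neither lifts nor turns until pressed against a spring: 7 N closed, 1.2 N per mm. Pressed 5 mm (13 N) it clears the notches and teeth; at 7 mm (16 N) it meets a hard stop where force climbs steeply. 16 to 20 N is a good steady push.
- dish: The same steel dish; origin at the centre of its underside, 4 mm below dish_in.

How it is judged:
On the way, in this order (a step that is already met when the one before it is completed fails the run):
1. the cap is pushed down on the neck, at least 3 mm below its closed height (z of cap_rim in the frame of jug_neck below -0.003 m and horizontal distance between cap_rim and jug_neck below 0.006 m), for 0.1 s.
2. the cap, still on the neck, has been turned at least 26 degrees from closed (angle between the x axis of cap_rim and the x axis of jug, either way round above 0.45 rad and z of cap_rim in the frame of jug_neck below 0.008 m and horizontal distance between cap_rim and jug_neck below 0.006 m), for 0.1 s.
3. the cap is lifted clear of the neck (z of cap_rim in the frame of jug_neck above 0.025 m), for 0.05 s.
At the end, for the whole second after the job is handed in: The cap stands in the steel dish, flat on its floor (rim within 6 mm of it, axis within 35 mm of the dish's centre and within 7 degrees of vertical, grip bar up), the dish is flat on the bench, and all is let go and at rest (horizontal distance between cap_rim and dish_in below 0.035 m and z of cap_rim in the frame of dish_in between -0.003 and 0.006 m and angle between cap_grip's own z axis and vertical below 0.12 rad and height (world z) of cap_grip above 0.035 m and angle between dish_in's own z axis and vertical below 0.1 rad and height (world z) of dish_in below 0.008 m and linear speed of each of cap, dish below 0.02 m/s); the robot touches nothing.
It fails at once if the cap is wrenched: more than 75 N in all between cap and jug (contact force between cap and jug above 75 N).
It fails at once if the cap is pressed or jammed against the seal with more than 40 N (contact force between cap and seal above 40 N).
It fails at once if the cap is dropped into or near the dish (falling free faster than 0.5 m/s, a drop of about 13 mm) (horizontal distance between cap_rim and dish_in below 0.09 m and contact force between the fingers and cap below 0.01 N and linear speed of cap above 0.5 m/s).
It fails at once if the cap is set down hard: more than 40 N between cap and dish (contact force between cap and dish above 40 N).
It fails at once if a bystander is shifted by more than 30 mm (distance of any of spare_jug_mid, water, tile, mould, pigment, scraper, brush from where it was at the start of the episode above 0.03 m).
It also fails if it takes over 72 s, if anything falls off the work surface, if the arm or the gripper's body presses on something with over 40 N, if the wrist force passes 120 N, or if a joint passes its speed limit or range.

## Working session

There is one attempt and no reset: what is moved stays moved. The work goes in short steps, Python scripts to look and compute and a tool call to move; the robot and the scene stay as the last step left them, time stands still between calls to the robot, and variables do not carry over. Pictures are saved under pics/ and viewed, at most 10 in all, crops included, and the job is handed in when it is done.

Besides the shell and the picture viewer there is one more tool, called after "Request:" as name(argument=value, ...) on one line, values as JSON. carry_out: Moves the arm, as the interface text tells. Its arguments: {"type":"object","properties":{"rows":{"type":"array","items":{"type":"object","properties":{"dx":{"type":"number","minimum":-1,"maximum":1},"dy":{"type":"number","minimum":-1,"maximum":1},"dz":{"type":"number","minimum":-1,"maximum":1},"wx":{"type":"number","minimum":-1,"maximum":1},"wy":{"type":"number","minimum":-1,"maximum":1},"wz":{"type":"number","minimum":-1,"maximum":1}}}},"claw":{"type":"number"},"newtons":{"type":"number"}},"required":["rows"]}

```bash
mkdir -p pics; cat > h.py <<'E'
from plant import *
import numpy as np, cv2
def ray(cam,u,v):
    K,R,t=[np.array(cam[k],float) for k in("mtx","R","t")]
    t=t.ravel(); return -R.T@t, R.T@np.linalg.inv(K)@np.array([u,v,1.])
def onplane(cam,u,v,z):
    c,d=ray(cam,u,v); return c+d*(z-c[2])/d[2]
def proj(cam,X):
    p=np.array(cam["mtx"])@(np.array(cam["R"])@np.array(X)+np.array(cam["t"]).ravel()); return p[:2]/p[2]
E
python3 - <<'E'
from h import *
s=sense(); print(s)
ims=[]
for n in("scene","side","wrist"):
    c=camera_model(n); im=get_image(n); cv2.imwrite(f"pics/{n}0.png",im); ims.append(im)
    print(n,ray(c,280,210))
    hsv=cv2.cvtColor(im,cv2.COLOR_BGR2HSV)
    m=((hsv[...,0]<8)|(hsv[...,0]>172))&(hsv[...,1]>140)&(hsv[...,2]>60)
    k,l,st,ce=cv2.connectedComponentsWithStats(m.astype(np.uint8))
    for i in range(1,k):
        if st[i,4]>60: print(st[i],ce[i])
E
```

```text
{'time_s': 0.0, 'joints': array([-1.27782037e-01,  4.87500610e-02,  9.76150869e-02,  1.62198013e+00,
        3.54646202e-05,  1.44301504e+00]), 'joint_velocities': array([-2.49607477e-04,  4.44269821e-06, -5.42878931e-04,  1.87860822e-03,
       -9.86226270e-04, -1.67467252e-03]), 'tau': array([ 2.96208136e-04, -3.38780022e+01,  3.20016932e+01,  2.03766406e-02,
       -2.11149008e-04,  6.20949692e-06]), 'tool_pos': array([5.24406853e-01, 8.43034605e-05, 2.30126148e-01]), 'tool_rot': array([ 7.07106585e-01,  7.07106027e-01, -6.94622504e-04, -9.28439712e-04]), 'force': array([-0.0164677 ,  0.61237181,  1.02431372]), 'moment': array([ 0.02630226, -0.00636543,  0.01680943]), 'finger_force': 0.0, 'grip_width': 1.0004394351396135}
scene (array([ 1.09164617, -0.64433631,  0.93378159]), array([-0.45542392,  0.54588752, -0.70336357]))
[301 150  21  14 179] [311.         157.15083799]
side (array([0.05447735, 1.48761129, 1.003715  ]), array([ 0.31473279, -0.82440083, -0.47100849]))
[276 230  22  14 201] [286.29353234 237.39303483]
wrist (array([0.52465207, 0.07257432, 0.37304626]), array([-0.00689944, -0.28938624, -0.95720821]))
```

View pics/scene0.png

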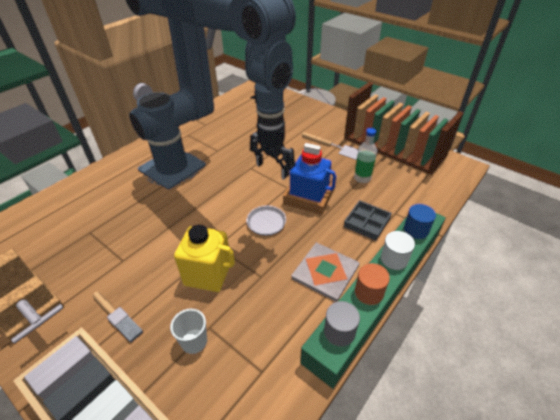

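View pics/side0.png

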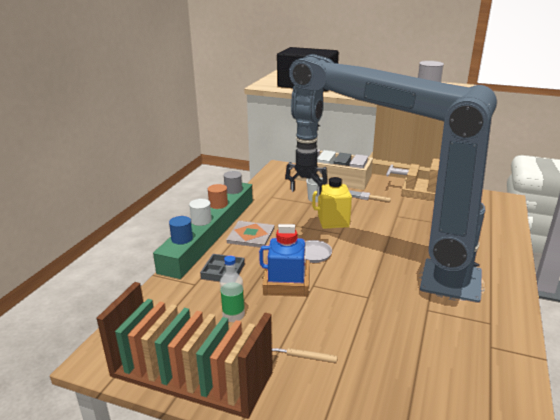

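The scene view shows the blue jug with its cap at (311,157) and the dish at (267,221). In the side view they are at (286,237) and (315,251).

```bash
python3 - <<'E'
from h import *
S=camera_model("scene");D=camera_model("side")
def tri(a,b):
    A=[];B=[]
    for c,p in((S,a),(D,b)):
        o,d=ray(c,*p); d/=np.linalg.norm(d); P=np.eye(3)-np.outer(d,d); A.append(P);B.append(P@o)
    return np.linalg.lstsq(np.vstack(A),np.hstack(B),rcond=None)[0]
print("cap tri",tri((311,157),(286.3,237.4)))
print(onplane(S,311,157,.186),onplane(D,286.3,237.4,.186))
print("dish",onplane(S,267,221,.018),onplane(D,315,251,.018))
for n in("scene","side"):
    im=cv2.imread(f"pics/{n}0.png"); y,x=(110,215) if n=="scene" else (195,230)
    crop=im[y:y+140,x:x+140]; cv2.imwrite(f"pics/c_{n}.png",cv2.resize(crop,None,fx=4,fy=4,interpolation=cv2.INTER_CUBIC))
im=np.hstack([cv2.imread("pics/c_scene.png"),cv2.imread("pics/c_side.png")]);cv2.imwrite("pics/c2.png",cv2.resize(im,(800,400)))
E
```

```text
cap tri [0.52304605 0.20272726 0.17432143]
[0.53078333 0.18946334 0.186     ] [0.51722616 0.221523   0.186     ]
dish [ 0.49786946 -0.00105261  0.018     ] [0.48135058 0.01533184 0.018     ]
```

View pics/c2.png

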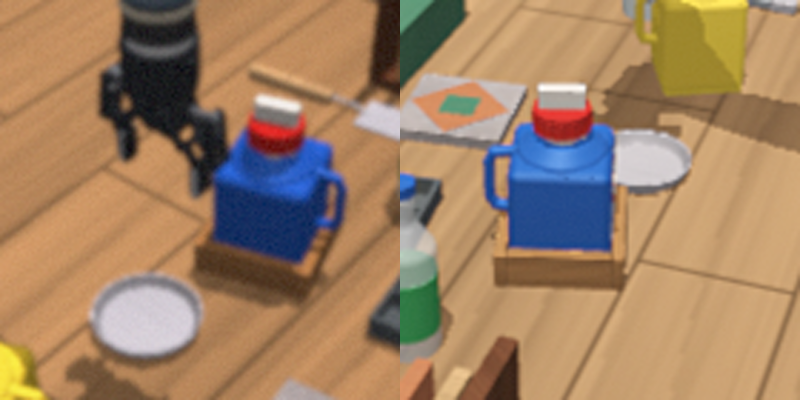

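View pics/wrist0.png

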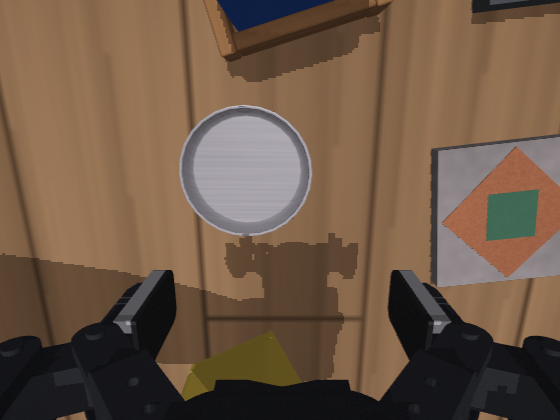

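The wrist view shows the dish outline centred near (246,171) and the cradle corner at (228,55). Next I raise the tool, go above the cap and turn across the bar.

Request:
carry_out(rows=[{"dz":-0.05},{"dz":-0.1},{"dz":-0.125},{"dx":0.05,"dz":-0.125,"wz":-0.04},{"dx":0.1,"dz":-0.125,"wz":-0.08},{"dx":0.15,"dz":-0.125,"wz":-0.12},{"dx":0.2,"dz":-0.125,"wz":-0.16},{"dx":0.25,"dz":-0.125,"wz":-0.2},{"dx":0.25,"dz":-0.125,"wz":-0.24},{"dx":0.25,"dz":-0.125,"wz":-0.28},{"dx":0.25,"dz":-0.125,"wz":-0.3},{"dx":0.25,"dz":-0.125,"wz":-0.3}])

```text
validation failed for argument at $.ro...
```

Request:
carry_out(rows=[{"wz":-0.04},{"wz":-0.08},{"wz":-0.12},{"wz":-0.16},{"wz":-0.2},{"wz":-0.24},{"wz":-0.28},{"wz":-0.29},{"wz":-0.29},{"wz":-0.29}])

```text
validation failed for argument at $.ro...
```

```bash
python3 - <<'E'
from h import *
s=sense(); print(s["tool_pos"],s["tool_rot"],s["joints"])
c=camera_model("wrist");im=get_image("wrist");cv2.imwrite("pics/w1.png",im)
hsv=cv2.cvtColor(im,cv2.COLOR_BGR2HSV)
m=(((hsv[...,0]<8)|(hsv[...,0]>172))&(hsv[...,1]>140)&(hsv[...,2]>60)).astype(np.uint8)
print(cv2.connectedComponentsWithStats(m)[2])
print("tcp->pix",proj(c,s["tool_pos"]-[0,0,s["tool_pos"][2]-.222]))
E
```

```text
[5.24528466e-01 5.65594407e-05 2.30360021e-01] [ 7.07111197e-01  7.07101754e-01 -5.68844258e-04 -7.36085348e-04] [-1.27783298e-01  4.86186879e-02  9.79453033e-02  1.62198349e+00
 -5.77646333e-07  1.44302638e+00]
[[     0      0    560    420 235200]]
tcp->pix [282.06385052 266.18572992]
```

View pics/w1.png

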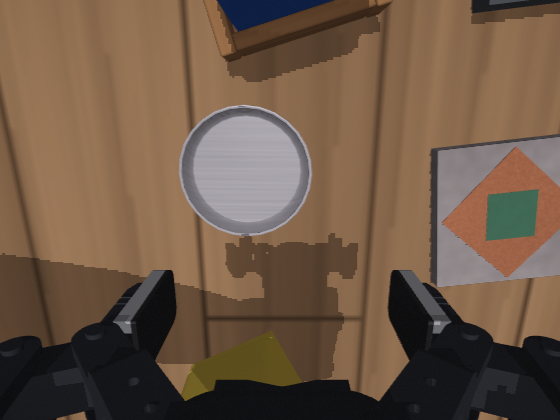

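The moves were refused, so the picture is unchanged (dish at (246,171)). I'll supply all six numbers per row this time.

Request:
carry_out(rows=[{"dx":0,"dy":0,"dz":-0.05,"wx":0,"wy":0,"wz":0},{"dx":0,"dy":0,"dz":-0.1,"wx":0,"wy":0,"wz":0},{"dx":0,"dy":0,"dz":-0.125,"wx":0,"wy":0,"wz":0},{"dx":0.05,"dy":0,"dz":-0.125,"wx":0,"wy":0,"wz":-0.04},{"dx":0.1,"dy":0,"dz":-0.125,"wx":0,"wy":0,"wz":-0.08},{"dx":0.15,"dy":0,"dz":-0.125,"wx":0,"wy":0,"wz":-0.12},{"dx":0.2,"dy":0,"dz":-0.125,"wx":0,"wy":0,"wz":-0.16},{"dx":0.25,"dy":0,"dz":-0.125,"wx":0,"wy":0,"wz":-0.2},{"dx":0.25,"dy":0,"dz":-0.125,"wx":0,"wy":0,"wz":-0.24},{"dx":0.25,"dy":0,"dz":-0.125,"wx":0,"wy":0,"wz":-0.28},{"dx":0.25,"dy":0,"dz":-0.125,"wx":0,"wy":0,"wz":-0.3},{"dx":0.25,"dy":0,"dz":-0.125,"wx":0,"wy":0,"wz":-0.3}])

```text
time_s: 1.2
tool_pos: [0.5248, 0.2005, 0.3309]
tool_rot: [0.308, 0.951, -0.0, -0.0]
force: [0.9, 0.2, -0.4]
grip_width: 1.004
finger_force: 0.0
```

Request:
carry_out(rows=[{"dx":0,"dy":0,"dz":0,"wx":0,"wy":0,"wz":-0.04},{"dx":0,"dy":0,"dz":0,"wx":0,"wy":0,"wz":-0.08},{"dx":0,"dy":0,"dz":0,"wx":0,"wy":0,"wz":-0.12},{"dx":0,"dy":0,"dz":0,"wx":0,"wy":0,"wz":-0.16},{"dx":0,"dy":0,"dz":0,"wx":0,"wy":0,"wz":-0.2},{"dx":0,"dy":0,"dz":0,"wx":0,"wy":0,"wz":-0.24},{"dx":0,"dy":0,"dz":0,"wx":0,"wy":0,"wz":-0.28},{"dx":0,"dy":0,"dz":0,"wx":0,"wy":0,"wz":-0.29},{"dx":0,"dy":0,"dz":0,"wx":0,"wy":0,"wz":-0.29},{"dx":0,"dy":0,"dz":0,"wx":0,"wy":0,"wz":-0.29}])

```text
time_s: 2.03
tool_pos: [0.525, 0.1997, 0.3312]
tool_rot: [-0.139, 0.99, -0.0, -0.0]
force: [0.4, 0.2, -0.6]
grip_width: 1.0
finger_force: 0.0
```

```bash
python3 - <<'E'
from h import *
s=sense(); print(s["tool_pos"],s["tool_rot"],s["joints"])
c=camera_model("wrist");im=get_image("wrist");cv2.imwrite("pics/w2.png",im)
hsv=cv2.cvtColor(im,cv2.COLOR_BGR2HSV)
m=(((hsv[...,0]<8)|(hsv[...,0]>172))&(hsv[...,1]>140)&(hsv[...,2]>60)).astype(np.uint8)
print(cv2.connectedComponentsWithStats(m)[2:])
print("tcp->pix",proj(c,s["tool_pos"]-[0,0,s["tool_pos"][2]-.222]))
E
```

```text
[0.52502616 0.19973901 0.33117708] [-1.39444136e-01  9.90229932e-01 -3.73097347e-07 -1.23643129e-04] [ 2.44135793e-01  2.02438892e-01  4.71436784e-01  1.84004024e+00
  2.49872720e-05 -3.56643002e-02]
(array([[     0,      0,    560,    420, 231216],
       [   313,    111,      2,      1,      2],
       [   318,    111,      6,      1,      6],
       [   241,    147,     86,     85,   3974],
       [   539,    300,      1,      1,      1],
       [   553,    320,      1,      1,      1]], dtype=int32), array([[279.42379853, 209.86977112],
       [313.5       , 111.        ],
       [320.5       , 111.        ],
       [283.72043281, 188.13361852],
       [539.        , 300.        ],
       [553.        , 320.        ]]))
tcp->pix [281.93399122 205.52021027]
```

View pics/w2.png

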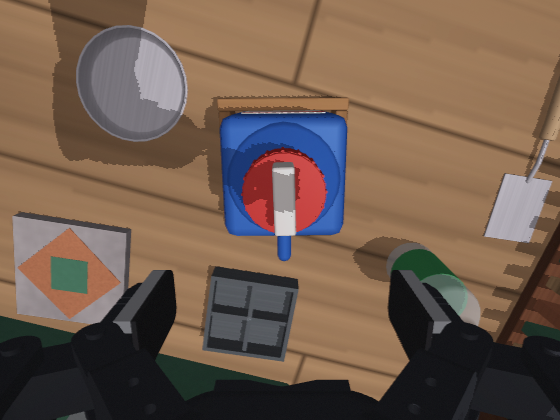

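The wrist view shows the cap centred near (284,190) with the bar vertical around x=285, so the alignment is good. The dish is at (131,83), and the bottle is at lower right, about (405,250) at its base.

```bash
python3 - <<'E'
from h import *
from scipy.spatial.transform import Rotation as Ro
s=sense(); c=camera_model("wrist"); im=cv2.imread("pics/w2.png")
p0=s["tool_pos"]; Rt=Ro.from_quat(s["tool_rot"]).as_matrix()
print("f",c["mtx"][0][0])
hsv=cv2.cvtColor(im,cv2.COLOR_BGR2HSV)
roi=np.zeros(im.shape[:2],np.uint8); cv2.circle(roi,(284,195),46,1,-1)
m=((hsv[...,1]<70)&(hsv[...,2]>70)).astype(np.uint8)*roi
m=cv2.morphologyEx(m,cv2.MORPH_OPEN,np.ones((3,3)))
ct=max(cv2.findContours(m,0,1)[0],key=cv2.contourArea); r=cv2.minAreaRect(ct); print("bar",r)
P=np.array([onplane(c,u,v,.222) for u,v in cv2.boxPoints(r)]); 
print("bar corners tool",np.round((P-p0)@Rt,4).tolist(),"centre",P.mean(0))
# blue shoulder (square) edges -> yaw
mb=((abs(hsv[...,0].astype(int)-112)<12)&(hsv[...,1]>150)).astype(np.uint8)
red=cv2.circle(np.zeros_like(mb),(284,190),47,1,-1)
ct=max(cv2.findContours(mb|red,0,1)[0],key=cv2.contourArea)
for x0,x1 in((216,232),(338,352)):
    q=np.array([k[0] for k in ct if x0<k[0][0]<x1 and 130<k[0][1]<220]); 
    W=np.array([onplane(c,u,v,.15)[:2] for u,v in q]); d=cv2.fitLine(W.astype(np.float32),2,0,.01,.01).ravel(); print("edge yaw",np.degrees(np.arctan2(d[1],d[0]))%180, W.mean(0))
R=Ro.from_quat(s["tool_rot"]).as_matrix(); print("tool x yaw",np.degrees(np.arctan2(R[1,0],R[0,0]))%180)
# red top circle
k,l,st,ce=cv2.connectedComponentsWithStats((((hsv[...,0]<8)|(hsv[...,0]>172))&(hsv[...,1]>140)&(hsv[...,2]>60)).astype(np.uint8))
i=1+st[1:,4].argmax(); ct=max(cv2.findContours((l==i).astype(np.uint8),0,1)[0],key=cv2.contourArea)
h=cv2.convexHull(ct); h=h[(abs(h[:,0,0]-284)>13)]
W=np.array([onplane(c,u,v,.198)[:2] for u,v in h[:,0]]).astype(np.float32); print("red",cv2.minEnclosingCircle(W))
print("dish",[onplane(c,131,83,z) for z in(.02,)], "bottle base",onplane(c,412,262,0))
# dish outline earlier view
i0=cv2.imread("pics/wrist0.png")
E
```

```text
f 362.7125587956937
bar ((283.6355285644531, 198.5576629638672), (73.41718292236328, 22.16413688659668), 88.60282135009766)
bar corners tool [[0.0315, -0.0072, 0.1092], [0.0319, 0.0083, 0.1092], [-0.0228, 0.0101, 0.1092], [-0.0232, -0.0064, 0.1092]] centre [0.52047203 0.19976663 0.222     ]
edge yaw 16.583006 [0.53256586 0.14617878]
edge yaw 16.324778 [0.50224601 0.25174587]
tool x yaw 16.06287672967477
red ((0.5204761028289795, 0.19970400631427765), 0.03435597941279411)
dish [array([0.48523026, 0.00238869, 0.02      ])] bottle base [0.61590639 0.41885079 0.        ]
```

Request:
carry_out(rows=[{"dx":0.0044,"dy":0.0012,"dz":0.04,"wx":0,"wy":0,"wz":0},{"dx":0.0044,"dy":0.0012,"dz":0.08,"wx":0,"wy":0,"wz":0},{"dx":0.0044,"dy":0.0012,"dz":0.11,"wx":0,"wy":0,"wz":0},{"dx":0.0044,"dy":0.0012,"dz":0.135,"wx":0,"wy":0,"wz":0},{"dx":0.0044,"dy":0.0012,"dz":0.15,"wx":0,"wy":0,"wz":0},{"dx":0.0044,"dy":0.0012,"dz":0.16,"wx":0,"wy":0,"wz":0},{"dx":0.0044,"dy":0.0012,"dz":0.16,"wx":0,"wy":0,"wz":0},{"dx":0.0044,"dy":0.0012,"dz":0.16,"wx":0,"wy":0,"wz":0}])

```text
time_s: 2.75
tool_pos: [0.5213, 0.1999, 0.2035]
tool_rot: [-0.141, 0.99, -0.0, -0.0]
force: [-0.3, -0.5, 1.0]
grip_width: 0.999
finger_force: 0.0
```

Request:
carry_out(rows=[{"dx":0,"dy":0,"dz":0,"wx":0,"wy":0,"wz":0},{"dx":0,"dy":0,"dz":0,"wx":0,"wy":0,"wz":0},{"dx":0,"dy":0,"dz":0,"wx":0,"wy":0,"wz":0},{"dx":0,"dy":0,"dz":0,"wx":0,"wy":0,"wz":0},{"dx":0,"dy":0,"dz":0,"wx":0,"wy":0,"wz":0},{"dx":0,"dy":0,"dz":0,"wx":0,"wy":0,"wz":0},{"dx":0,"dy":0,"dz":0,"wx":0,"wy":0,"wz":0},{"dx":0,"dy":0,"dz":0,"wx":0,"wy":0,"wz":0},{"dx":0,"dy":0,"dz":0,"wx":0,"wy":0,"wz":0},{"dx":0,"dy":0,"dz":0,"wx":0,"wy":0,"wz":0}], claw=0, newtons=60)

```text
time_s: 3.58
tool_pos: [0.5215, 0.2001, 0.204]
tool_rot: [-0.141, 0.99, 0.0, 0.001]
force: [-1.5, 0.4, 3.5]
grip_width: 0.171
finger_force: 61.0
```

```bash
cat > st.py <<'E'
from h import *
from scipy.spatial.transform import Rotation as Ro
s=sense();R=Ro.from_quat(s["tool_rot"]).as_matrix()
print(s["time_s"],"pos",s["tool_pos"].round(4),"yaw",np.degrees(np.arctan2(R[1,0],R[0,0])).round(2),"zaxis",R[:,2].round(4),"F",s["force"].round(1),"M",s["moment"].round(3),"g",round(s["grip_width"],3),round(s["finger_force"],1),"j6",s["joints"][5].round(3))
E
python3 st.py
```

```text
3.5833 pos [0.5215 0.2001 0.204 ] yaw -163.79 zaxis [ 1.e-03  6.e-04 -1.e+00] F [-1.5  0.4  3.5] M [ 0.124  0.079 -0.001] g 0.171 61.0 j6 -0.037
```

Request:
carry_out(rows=[{"dx":0,"dy":0,"dz":0.002,"wx":0,"wy":0,"wz":0},{"dx":0,"dy":0,"dz":0.004,"wx":0,"wy":0,"wz":0},{"dx":0,"dy":0,"dz":0.006,"wx":0,"wy":0,"wz":0},{"dx":0,"dy":0,"dz":0.0075,"wx":0,"wy":0,"wz":0},{"dx":0,"dy":0,"dz":0.0075,"wx":0,"wy":0,"wz":0},{"dx":0,"dy":0,"dz":0.0075,"wx":0,"wy":0,"wz":0}])

```text
time_s: 4.08
tool_pos: [0.5216, 0.2002, 0.2002]
tool_rot: [-0.141, 0.99, 0.0, 0.002]
force: [-2.4, 0.6, 10.6]
grip_width: 0.172
finger_force: 62.0
```

```bash
python3 st.py
```

```text
4.0833 pos [0.5216 0.2002 0.2002] yaw -163.79 zaxis [ 2.9e-03  9.0e-04 -1.0e+00] F [-2.4  0.6 10.6] M [-0.008  0.703 -0.028] g 0.172 62.0 j6 -0.037
```

Request:
carry_out(rows=[{"dx":0,"dy":0,"dz":0.002,"wx":0,"wy":0,"wz":0},{"dx":0,"dy":0,"dz":0.004,"wx":0,"wy":0,"wz":0},{"dx":0,"dy":0,"dz":0.006,"wx":0,"wy":0,"wz":0},{"dx":0,"dy":0,"dz":0.0065,"wx":0,"wy":0,"wz":0},{"dx":0,"dy":0,"dz":0.0065,"wx":0,"wy":0,"wz":0}])

```text
time_s: 4.5
tool_pos: [0.5216, 0.2001, 0.1968]
tool_rot: [-0.141, 0.99, 0.0, 0.002]
force: [-5.0, 0.0, 16.0]
grip_width: 0.168
finger_force: 62.9
```

```bash
python3 st.py
```

```text
4.5 pos [0.5216 0.2001 0.1968] yaw -163.79 zaxis [ 0.0044  0.0012 -1.    ] F [-5.  0. 16.] M [-0.192  1.151  0.013] g 0.168 62.9 j6 -0.037
```

Request:
carry_out(rows=[{"dx":0.0015,"dy":0,"dz":0.001,"wx":0,"wy":0,"wz":0},{"dx":0.0015,"dy":0,"dz":0.001,"wx":0,"wy":0,"wz":-0.01},{"dx":0.0015,"dy":0,"dz":0.001,"wx":0,"wy":0,"wz":-0.02},{"dx":0.0015,"dy":0,"dz":0.001,"wx":0,"wy":0,"wz":-0.03},{"dx":0.0015,"dy":0,"dz":0.001,"wx":0,"wy":0,"wz":-0.04},{"dx":0.0015,"dy":0,"dz":0.001,"wx":0,"wy":0,"wz":-0.05},{"dx":0.0015,"dy":0,"dz":0.001,"wx":0,"wy":0,"wz":-0.06},{"dx":0.0015,"dy":0,"dz":0.001,"wx":0,"wy":0,"wz":-0.06}])

```text
time_s: 5.17
tool_pos: [0.5223, 0.2001, 0.1968]
tool_rot: [-0.234, 0.972, 0.0, 0.004]
force: [-1.9, -0.6, 16.3]
grip_width: 0.169
finger_force: 62.8
```

```bash
python3 st.py
```

```text
5.1667 pos [0.5223 0.2001 0.1968] yaw -152.95 zaxis [ 0.0087  0.0022 -1.    ] F [-1.9 -0.6 16.3] M [-0.009  0.531 -0.055] g 0.169 62.8 j6 -0.226
```

Request:
carry_out(rows=[{"dx":0,"dy":0,"dz":0,"wx":0,"wy":0,"wz":-0.015},{"dx":0,"dy":0,"dz":0,"wx":0,"wy":0,"wz":-0.03},{"dx":0,"dy":0,"dz":0,"wx":0,"wy":0,"wz":-0.045},{"dx":0,"dy":0,"dz":0,"wx":0,"wy":0,"wz":-0.06},{"dx":0,"dy":0,"dz":0,"wx":0,"wy":0,"wz":-0.075},{"dx":0,"dy":0,"dz":0,"wx":0,"wy":0,"wz":-0.09},{"dx":0,"dy":0,"dz":0,"wx":0,"wy":0,"wz":-0.105},{"dx":0,"dy":0,"dz":0,"wx":0,"wy":0,"wz":-0.12},{"dx":0,"dy":0,"dz":0,"wx":0,"wy":0,"wz":-0.13},{"dx":0,"dy":0,"dz":0,"wx":0,"wy":0,"wz":-0.13}])

```text
time_s: 6.0
tool_pos: [0.5228, 0.2003, 0.1969]
tool_rot: [-0.426, 0.905, -0.001, 0.005]
force: [-1.1, 0.3, 16.4]
grip_width: 0.17
finger_force: 62.8
```

```bash
python3 st.py
```

```text
6.0 pos [0.5228 0.2003 0.1969] yaw -129.55 zaxis [ 0.0098  0.0027 -0.9999] F [-1.1  0.3 16.4] M [ 0.078  0.279 -0.028] g 0.17 62.8 j6 -0.634
```

Request:
carry_out(rows=[{"dx":0,"dy":0,"dz":0,"wx":0,"wy":0,"wz":-0.012},{"dx":0,"dy":0,"dz":0,"wx":0,"wy":0,"wz":-0.024},{"dx":0,"dy":0,"dz":0,"wx":0,"wy":0,"wz":-0.036},{"dx":0,"dy":0,"dz":0,"wx":0,"wy":0,"wz":-0.036}])

```text
time_s: 6.33
tool_pos: [0.5229, 0.2004, 0.1969]
tool_rot: [-0.477, 0.879, -0.001, 0.005]
force: [-0.4, 0.8, 16.4]
grip_width: 0.174
finger_force: 62.8
```

```bash
python3 st.py
```

```text
6.3333 pos [0.5229 0.2004 0.1969] yaw -123.05 zaxis [ 0.01    0.0028 -0.9999] F [-0.4  0.8 16.4] M [ 0.134  0.252 -0.064] g 0.174 62.8 j6 -0.748
```

Request:
carry_out(rows=[{"dx":0,"dy":0,"dz":0,"wx":0,"wy":0,"wz":-0.01},{"dx":0,"dy":0,"dz":0,"wx":0,"wy":0,"wz":-0.02},{"dx":0,"dy":0,"dz":0,"wx":0,"wy":0,"wz":-0.03},{"dx":0,"dy":0,"dz":0,"wx":0,"wy":0,"wz":-0.03}])

```text
time_s: 6.67
tool_pos: [0.523, 0.2004, 0.1969]
tool_rot: [-0.517, 0.856, -0.001, 0.005]
force: [-0.4, 0.5, 16.6]
grip_width: 0.169
finger_force: 62.7
```

```bash
python3 st.py
```

```text
6.6667 pos [0.523  0.2004 0.1969] yaw -117.67 zaxis [ 0.01    0.0028 -0.9999] F [-0.4  0.5 16.6] M [0.19  0.229 0.016] g 0.169 62.7 j6 -0.842
```

Request:
carry_out(rows=[{"dx":0,"dy":0,"dz":0,"wx":0,"wy":0,"wz":-0.01},{"dx":0,"dy":0,"dz":0,"wx":0,"wy":0,"wz":-0.02},{"dx":0,"dy":0,"dz":0,"wx":0,"wy":0,"wz":-0.03},{"dx":0,"dy":0,"dz":0,"wx":0,"wy":0,"wz":-0.03}])

```text
time_s: 7.0
tool_pos: [0.523, 0.2004, 0.1969]
tool_rot: [-0.557, 0.83, -0.002, 0.005]
force: [-0.5, 0.4, 15.9]
grip_width: 0.173
finger_force: 62.7
```

```bash
python3 st.py
```

```text
7.0 pos [0.523  0.2004 0.1969] yaw -112.27 zaxis [ 0.0102  0.0029 -0.9999] F [-0.5  0.4 15.9] M [ 0.161  0.211 -0.069] g 0.173 62.7 j6 -0.936
```

Request:
carry_out(rows=[{"dx":0,"dy":0,"dz":0,"wx":0,"wy":0,"wz":-0.01},{"dx":0,"dy":0,"dz":0,"wx":0,"wy":0,"wz":-0.02},{"dx":0,"dy":0,"dz":0,"wx":0,"wy":0,"wz":-0.03},{"dx":0,"dy":0,"dz":0,"wx":0,"wy":0,"wz":-0.03}])

```text
time_s: 7.33
tool_pos: [0.5229, 0.2005, 0.1969]
tool_rot: [-0.596, 0.803, -0.002, 0.005]
force: [-0.3, 1.1, 16.4]
grip_width: 0.165
finger_force: 62.8
```

```bash
python3 st.py
```

```text
7.3333 pos [0.5229 0.2005 0.1969] yaw -106.87 zaxis [ 0.0101  0.003  -0.9999] F [-0.3  1.1 16.4] M [ 0.172  0.242 -0.03 ] g 0.165 62.8 j6 -1.03
```

Request:
carry_out(rows=[{"dx":0,"dy":0,"dz":0,"wx":0,"wy":0,"wz":-0.01},{"dx":0,"dy":0,"dz":0,"wx":0,"wy":0,"wz":-0.02},{"dx":0,"dy":0,"dz":0,"wx":0,"wy":0,"wz":-0.03},{"dx":0,"dy":0,"dz":0,"wx":0,"wy":0,"wz":-0.03}])

```text
time_s: 7.67
tool_pos: [0.5229, 0.2005, 0.1969]
tool_rot: [-0.633, 0.774, -0.002, 0.005]
force: [-0.3, 0.3, 16.1]
grip_width: 0.172
finger_force: 62.8
```

```bash
python3 st.py
```

```text
7.6667 pos [0.5229 0.2005 0.1969] yaw -101.46 zaxis [ 0.01    0.003  -0.9999] F [-0.3  0.3 16.1] M [0.099 0.227 0.007] g 0.172 62.8 j6 -1.125
```

Request:
carry_out(rows=[{"dx":0,"dy":0,"dz":0,"wx":0,"wy":0,"wz":-0.01},{"dx":0,"dy":0,"dz":0,"wx":0,"wy":0,"wz":-0.02},{"dx":0,"dy":0,"dz":0,"wx":0,"wy":0,"wz":-0.03},{"dx":0,"dy":0,"dz":0,"wx":0,"wy":0,"wz":-0.03}])

```text
time_s: 8.0
tool_pos: [0.523, 0.2005, 0.1969]
tool_rot: [-0.669, 0.744, -0.002, 0.005]
force: [-0.3, 0.8, 16.0]
grip_width: 0.174
finger_force: 62.7
```

```bash
python3 st.py
```

```text
8.0 pos [0.523  0.2005 0.1969] yaw -96.06 zaxis [ 0.0102  0.003  -0.9999] F [-0.3  0.8 16. ] M [ 0.175  0.16  -0.042] g 0.174 62.7 j6 -1.219
```

Request:
carry_out(rows=[{"dx":0,"dy":0,"dz":0,"wx":0,"wy":0,"wz":-0.01},{"dx":0,"dy":0,"dz":0,"wx":0,"wy":0,"wz":-0.02},{"dx":0,"dy":0,"dz":0,"wx":0,"wy":0,"wz":-0.03},{"dx":0,"dy":0,"dz":0,"wx":0,"wy":0,"wz":-0.03}])

```text
time_s: 8.33
tool_pos: [0.523, 0.2005, 0.1969]
tool_rot: [-0.703, 0.711, -0.003, 0.005]
force: [0.1, 0.3, 16.4]
grip_width: 0.171
finger_force: 62.7
```

```bash
python3 st.py
```

```text
8.3333 pos [0.523  0.2005 0.1969] yaw -90.67 zaxis [ 0.0103  0.0031 -0.9999] F [ 0.1  0.3 16.4] M [ 0.228  0.198 -0.018] g 0.171 62.7 j6 -1.313
```

Request:
carry_out(rows=[{"dx":0,"dy":0,"dz":0,"wx":0,"wy":0,"wz":-0.01},{"dx":0,"dy":0,"dz":0,"wx":0,"wy":0,"wz":-0.02},{"dx":0,"dy":0,"dz":0,"wx":0,"wy":0,"wz":-0.02}])

```text
time_s: 8.58
tool_pos: [0.523, 0.2005, 0.1969]
tool_rot: [0.725, -0.689, 0.003, -0.005]
force: [0.1, 0.8, 16.3]
grip_width: 0.169
finger_force: 62.7
```

```bash
python3 st.py
```

```text
8.5833 pos [0.523  0.2005 0.1969] yaw -87.07 zaxis [ 0.0103  0.0032 -0.9999] F [ 0.1  0.8 16.3] M [ 0.156  0.184 -0.085] g 0.169 62.7 j6 -1.376
```

Request:
carry_out(rows=[{"dx":0,"dy":0,"dz":0,"wx":0,"wy":0,"wz":-0.008},{"dx":0,"dy":0,"dz":0,"wx":0,"wy":0,"wz":-0.014},{"dx":0,"dy":0,"dz":0,"wx":0,"wy":0,"wz":-0.014}])

```text
time_s: 8.83
tool_pos: [0.5227, 0.2004, 0.1969]
tool_rot: [0.74, -0.673, 0.002, -0.004]
force: [-0.7, 1.1, 15.4]
grip_width: 0.171
finger_force: 62.8
```

```bash
python3 st.py
```

```text
8.8333 pos [0.5227 0.2004 0.1969] yaw -84.6 zaxis [ 0.0095  0.003  -1.    ] F [-0.7  1.1 15.4] M [ 0.219  0.412 -0.187] g 0.171 62.8 j6 -1.419
```

The turning moment rose to about 0.19 N m at 79°, so this is the stop. I ease the push and lift slowly.

Request:
carry_out(rows=[{"dx":0,"dy":0,"dz":0,"wx":0,"wy":0,"wz":0.006},{"dx":0,"dy":0,"dz":-0.003,"wx":0,"wy":0,"wz":0.008},{"dx":0,"dy":0,"dz":-0.006,"wx":0,"wy":0,"wz":0.008},{"dx":0,"dy":0,"dz":-0.009,"wx":0,"wy":0,"wz":0.008},{"dx":0,"dy":0,"dz":-0.012,"wx":0,"wy":0,"wz":0.008},{"dx":0,"dy":0,"dz":-0.015,"wx":0,"wy":0,"wz":0.008},{"dx":0,"dy":0,"dz":-0.017,"wx":0,"wy":0,"wz":0.008},{"dx":0,"dy":0,"dz":-0.017,"wx":0,"wy":0,"wz":0.008}])

```text
time_s: 9.5
tool_pos: [0.5218, 0.2, 0.2062]
tool_rot: [0.731, -0.682, 0.001, -0.002]
force: [4.4, 0.4, 4.6]
grip_width: 0.17
finger_force: 61.2
```

```bash
python3 st.py
```

```text
9.5 pos [0.5218 0.2    0.2062] yaw -86.05 zaxis [ 0.0044  0.0011 -1.    ] F [4.4 0.4 4.6] M [ 0.301 -0.842 -0.027] g 0.17 61.2 j6 -1.394
```

Request:
carry_out(rows=[{"dx":0,"dy":-0.0012,"dz":-0.003,"wx":0,"wy":0,"wz":0},{"dx":0,"dy":-0.0012,"dz":-0.006,"wx":0,"wy":0,"wz":0},{"dx":0,"dy":-0.0012,"dz":-0.01,"wx":0,"wy":0,"wz":0},{"dx":0,"dy":-0.0012,"dz":-0.015,"wx":0,"wy":0,"wz":0},{"dx":0,"dy":-0.0012,"dz":-0.02,"wx":0,"wy":0,"wz":0}])

```text
time_s: 9.92
tool_pos: [0.5199, 0.1992, 0.2184]
tool_rot: [0.731, -0.682, -0.001, 0.002]
force: [-0.5, -0.8, 0.1]
grip_width: 0.173
finger_force: 60.5
```

```bash
python3 st.py
```

```text
9.9167 pos [0.5199 0.1992 0.2184] yaw -86.04 zaxis [-0.0053 -0.0017 -1.    ] F [-0.5 -0.8  0.1] M [0.03  0.009 0.016] g 0.173 60.5 j6 -1.394
```

Request:
carry_out(rows=[{"dx":0,"dy":0,"dz":-0.02,"wx":0,"wy":0,"wz":0},{"dx":0,"dy":0,"dz":-0.05,"wx":0,"wy":0,"wz":0},{"dx":0,"dy":0,"dz":-0.08,"wx":0,"wy":0,"wz":0},{"dx":0,"dy":0,"dz":-0.11,"wx":0,"wy":0,"wz":0},{"dx":0,"dy":0,"dz":-0.125,"wx":0,"wy":0,"wz":0},{"dx":0,"dy":0,"dz":-0.125,"wx":0,"wy":0,"wz":0}])

```text
time_s: 10.42
tool_pos: [0.5209, 0.1993, 0.3234]
tool_rot: [0.731, -0.682, 0.001, -0.0]
force: [0.5, -0.4, -0.7]
grip_width: 0.169
finger_force: 60.6
```

```bash
python3 st.py; python3 - <<'E'
from h import *
from scipy.spatial.transform import Rotation as Ro
s=sense();Rt=Ro.from_quat(s["tool_rot"]).as_matrix();p=s["tool_pos"];c=camera_model("wrist")
R=np.array(c["R"]);t=np.array(c["t"]).ravel()
A=R@Rt; b=R@p+t   # cam = A x_tool + b
def cam(pos,q):
    r=Ro.from_quat(q).as_matrix(); return dict(mtx=c["mtx"],R=A@r.T,t=b-A@r.T@np.array(pos))
for f,pos,q,seed in(("wrist0",[.52453,.00006,.23036],[.70711,.70710,-.0006,-.0008],(246,171)),("w2",[.52503,.19974,.33118],[-.13944,.99023,0,0],(131,83))):
    cc=cam(pos,q); im=cv2.imread(f"pics/{f}.png"); hsv=cv2.cvtColor(im,cv2.COLOR_BGR2HSV)
    m=(hsv[...,1]<60).astype(np.uint8); k,l,st,ce=cv2.connectedComponentsWithStats(m); i=l[seed[1],seed[0]]
    e=cv2.minAreaRect(max(cv2.findContours((l==i).astype(np.uint8),0,1)[0],key=cv2.contourArea)); print(f,st[i],e)
    W=[onplane(cc,u,v,.019) for u,v in cv2.boxPoints(e)]; print("seed",onplane(cc,*seed,.019).round(4),"rect",np.mean(W,0).round(4))
for n,q in(("scene",(199,234)),("side",(335,183))):
    print("yellow",n,onplane(camera_model(n),*q,.183).round(3))
E
```

```text
10.4167 pos [0.5209 0.1993 0.3234] yaw -86.04 zaxis [ 1.4e-03 -3.0e-04 -1.0e+00] F [ 0.5 -0.4 -0.7] M [-0.053 -0.01  -0.04 ] g 0.169 60.6 j6 -1.394
wrist0 [  179   105   133   131 13731] ((245.0, 170.0), (130.0, 132.0), 90.0)
seed [0.4888 0.0062 0.019 ] rect [0.4877 0.0038 0.019 ]
w2 [   76    25   112   117 10203] ((131.25001525878906, 82.75), (120.20814514160156, 106.77312469482422), 45.0)
seed [0.4851 0.0022 0.019 ] rect [0.4873 0.0032 0.019 ]
yellow scene [ 0.495 -0.266  0.183]
yellow side [ 0.481 -0.231  0.183]
```

Request:
carry_out(rows=[{"dx":0.04,"dy":0.01,"dz":0,"wx":0,"wy":0,"wz":0},{"dx":0.08,"dy":0.02,"dz":0,"wx":0,"wy":0,"wz":0},{"dx":0.12,"dy":0.03,"dz":0,"wx":0,"wy":0,"wz":0},{"dx":0.16,"dy":0.04,"dz":0,"wx":0,"wy":0,"wz":0},{"dx":0.2,"dy":0.05,"dz":0,"wx":0,"wy":0,"wz":0},{"dx":0.24,"dy":0.0587,"dz":0.04,"wx":0,"wy":0,"wz":0},{"dx":0.24,"dy":0.0587,"dz":0.08,"wx":0,"wy":0,"wz":0},{"dx":0.24,"dy":0.0587,"dz":0.12,"wx":0,"wy":0,"wz":0},{"dx":0.24,"dy":0.0587,"dz":0.16,"wx":0,"wy":0,"wz":0},{"dx":0.24,"dy":0.0587,"dz":0.2,"wx":0,"wy":0,"wz":0},{"dx":0.24,"dy":0.0587,"dz":0.22,"wx":0,"wy":0,"wz":0},{"dx":0.24,"dy":0.0587,"dz":0.22,"wx":0,"wy":0,"wz":0}])

```text
time_s: 11.42
tool_pos: [0.4813, 0.0054, 0.137]
tool_rot: [0.731, -0.682, -0.006, 0.005]
force: [-1.4, -0.2, -2.4]
grip_width: 0.168
finger_force: 60.5
```

```bash
python3 st.py; python3 - <<'E'
from h import *
s=sense();c=camera_model("wrist");im=get_image("wrist");cv2.imwrite("pics/w3.png",im)
print(proj(c,[.4875,.004,.019]),proj(c,s["tool_pos"]-[0,0,.032]))
E
```

```text
11.4167 pos [0.4813 0.0054 0.137 ] yaw -86.06 zaxis [-0.0159  0.0016 -0.9999] F [-1.4 -0.2 -2.4] M [ 0.024  0.016 -0.005] g 0.168 60.5 j6 -1.768
[271.05215441 199.50032184] [280.6844582  246.51225292]
```

View pics/w3.png

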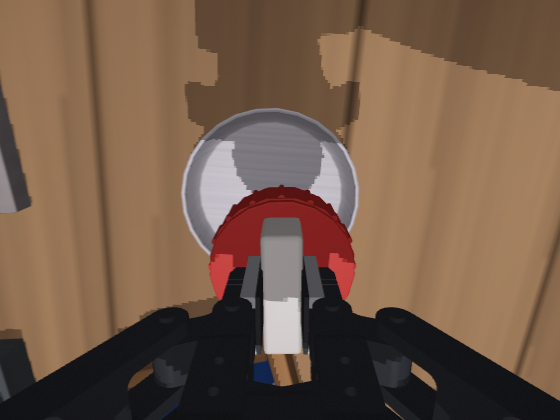

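The held cap is upright at about (282,250). The dish outline is centred at x=270, which matches the projection, so I descend.

Request:
carry_out(rows=[{"dx":0,"dy":0,"dz":0,"wx":0,"wy":0,"wz":0},{"dx":0,"dy":0,"dz":0.025,"wx":0,"wy":0,"wz":0},{"dx":0,"dy":0,"dz":0.05,"wx":0,"wy":0,"wz":0},{"dx":0,"dy":0,"dz":0.075,"wx":0,"wy":0,"wz":0},{"dx":0,"dy":0,"dz":0.095,"wx":0,"wy":0,"wz":0},{"dx":0,"dy":0,"dz":0.1,"wx":0,"wy":0,"wz":0},{"dx":0,"dy":0,"dz":0.1,"wx":0,"wy":0,"wz":0},{"dx":0,"dy":0,"dz":0.1,"wx":0,"wy":0,"wz":0}])

```text
time_s: 12.13
tool_pos: [0.4887, 0.0047, 0.0667]
tool_rot: [0.731, -0.682, 0.001, -0.001]
force: [0.1, 0.3, -1.0]
grip_width: 0.17
finger_force: 60.6
```

```bash
python3 st.py
```

```text
12.1333 pos [0.4887 0.0047 0.0667] yaw -86.03 zaxis [ 2.4e-03 -4.0e-04 -1.0e+00] F [ 0.1  0.3 -1. ] M [-0.037  0.034 -0.025] g 0.17 60.6 j6 -1.768
```

Request:
carry_out(rows=[{"dx":0,"dy":0,"dz":0.01,"wx":0,"wy":0,"wz":0},{"dx":0,"dy":0,"dz":0.02,"wx":0,"wy":0,"wz":0},{"dx":0,"dy":0,"dz":0.027,"wx":0,"wy":0,"wz":0},{"dx":0,"dy":0,"dz":0.032,"wx":0,"wy":0,"wz":0},{"dx":0,"dy":0,"dz":0.034,"wx":0,"wy":0,"wz":0},{"dx":0,"dy":0,"dz":0.034,"wx":0,"wy":0,"wz":0},{"dx":0,"dy":0,"dz":0.034,"wx":0,"wy":0,"wz":0}])

```text
time_s: 12.72
tool_pos: [0.4875, 0.0049, 0.0376]
tool_rot: [0.731, -0.682, -0.0, 0.0]
force: [0.7, -0.4, -1.2]
grip_width: 0.166
finger_force: 60.6
```

```bash
python3 st.py
```

```text
12.7167 pos [0.4875 0.0049 0.0376] yaw -86.04 zaxis [-3.e-04  1.e-04 -1.e+00] F [ 0.7 -0.4 -1.2] M [-0.009  0.027 -0.042] g 0.166 60.6 j6 -1.768
```

Request:
carry_out(rows=[{"dx":0,"dy":0,"dz":0.001,"wx":0,"wy":0,"wz":0},{"dx":0,"dy":0,"dz":0.002,"wx":0,"wy":0,"wz":0},{"dx":0,"dy":0,"dz":0.003,"wx":0,"wy":0,"wz":0},{"dx":0,"dy":0,"dz":0.003,"wx":0,"wy":0,"wz":0}])

```text
time_s: 13.05
tool_pos: [0.4879, 0.0048, 0.0359]
tool_rot: [0.731, -0.682, 0.0, -0.0]
force: [-1.0, -0.1, 2.0]
grip_width: 0.168
finger_force: 60.9
```

```bash
python3 st.py
```

```text
13.05 pos [0.4879 0.0048 0.0359] yaw -86.04 zaxis [ 8.e-04 -2.e-04 -1.e+00] F [-1.  -0.1  2. ] M [ 0.028  0.172 -0.002] g 0.168 60.9 j6 -1.768
```

Request:
carry_out(rows=[{"dx":0,"dy":0,"dz":0,"wx":0,"wy":0,"wz":0},{"dx":0,"dy":0,"dz":0,"wx":0,"wy":0,"wz":0},{"dx":0,"dy":0,"dz":0,"wx":0,"wy":0,"wz":0},{"dx":0,"dy":0,"dz":0,"wx":0,"wy":0,"wz":0},{"dx":0,"dy":0,"dz":0,"wx":0,"wy":0,"wz":0},{"dx":0,"dy":0,"dz":0,"wx":0,"wy":0,"wz":0}], claw=0.7)

```text
time_s: 13.55
tool_pos: [0.4875, 0.0049, 0.0352]
tool_rot: [0.731, -0.682, -0.0, 0.0]
force: [-0.1, 0.3, -1.0]
grip_width: 0.703
finger_force: 0.0
```

Request:
carry_out(rows=[{"dx":0,"dy":0,"dz":-0.01,"wx":0,"wy":0,"wz":0},{"dx":0,"dy":0,"dz":-0.03,"wx":0,"wy":0,"wz":0},{"dx":0,"dy":0,"dz":-0.07,"wx":0,"wy":0,"wz":0},{"dx":0,"dy":0,"dz":-0.11,"wx":0,"wy":0,"wz":0},{"dx":0,"dy":0,"dz":-0.15,"wx":0,"wy":0,"wz":0},{"dx":0,"dy":0,"dz":-0.19,"wx":0,"wy":0,"wz":0},{"dx":0,"dy":0,"dz":-0.2,"wx":0,"wy":0,"wz":0},{"dx":0,"dy":0,"dz":-0.2,"wx":0,"wy":0,"wz":0},{"dx":0,"dy":0,"dz":-0.2,"wx":0,"wy":0,"wz":0}])

```text
time_s: 14.3
tool_pos: [0.4879, 0.0048, 0.1958]
tool_rot: [0.731, -0.682, 0.001, -0.0]
force: [0.2, 0.2, -0.5]
grip_width: 0.697
finger_force: 0.0
```

```bash
python3 st.py; python3 - <<'E'
from h import *
im=get_image("wrist");cv2.imwrite("pics/w4.png",im)
E
```

```text
14.3 pos [0.4879 0.0048 0.1958] yaw -86.04 zaxis [ 1.3e-03 -2.0e-04 -1.0e+00] F [ 0.2  0.2 -0.5] M [0.015 0.075 0.031] g 0.697 0.0 j6 -1.768
```

View pics/w4.png

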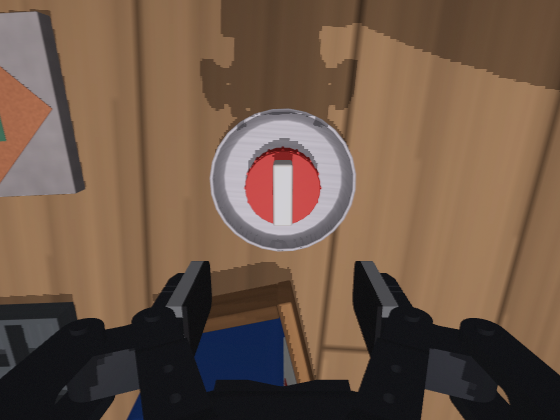

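The cap stands upright in the dish at (283,187), close to the dish centre at (283,180), and the fingers are clear. I hand in.

```bash
python3 -c "
from plant import *
print(job_done())"
```

```text
the job is handed in; nothing more can be done
None
```

I pushed the cap down, turned it about 79° to its stop, lifted it off and set it upright near the centre of the dish. I let go and handed the job in at 14.3 s; no verdict came back.

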